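# Show the camera the maker's mark on the back of a wet panel

## Task

The castle panel has just been painted and must not be touched, but the camera still has to record the red maker's button on its back. Take the bench mirror by its wooden frame, without touching the glass, and turn it until the camera sees the red button in the middle of the mirror. The neck springs back if you let go, so finish while still holding the mirror steady at that angle, and leave everything else standing where it is.

Things in the scene. Friction and masses are not known exactly. Their poses are not given: they have to be found in the camera images.
- stand: Heavy round iron foot of the bench mirror (120 mm across), which does not move. Origin: centre of its underside on the bench, exactly below the vertical axis about which the mirror turns. Its x axis is level and points from the mirror to the camera lens (the lens is always straight ahead along it, 249 to 289 mm away); z is up.
- head: The mirror in its wooden frame, 130 wide, 151 tall (90 to 241 above the bench), 16 mm thick: 3 before, 13 behind the glass surface. Turns about the stand's vertical axis, up to 0.9 rad each way; starts facing along the stand's x (square to the camera), and a torsion spring, 0.12 N m/rad, returns it there. Origin: centre of the glass surface, on the axis, 155 mm up. x: out of the glass; z up.
- rail (a point): Grip point on the mirror's flat top rail (130 mm long, 36 mm tall, 205 to 241 mm above the bench): middle of its length and of its 16 mm thickness (5 mm behind the glass surface), 228 mm above the bench. Pinch the thickness here from above. Axes as the mirror's.
- glass: The mirror glass, 100 mm square, sunk 3 mm behind the front of the wooden frame, centred 155 mm above the bench. Reflects only on its front (the mirror's x side). Origin and axes as the mirror's.
- sight (a point): Invisible: where the camera's look at the middle of the glass goes after reflection. Origin at the glass centre, on the turning axis; its x axis is level and lies along the reflected line of sight, at twice the mirror's turn from the stand's x axis; y level across it, z up. The button is in the middle of the mirror when it lies straight below this x axis (y = 0).
- camera: Black compact camera (105 mm wide, 64 mm tall) on an aluminium mini tripod, 228 mm tall in all, looking at the mirror. Loose. Origin: on the bench under the tripod's centre; the lens looks along its -x.
- lens (a point): Front of the camera's lens, 197 mm above the bench.
- panel: The wet castle panel: carved slab 18 mm thick, 150 wide, top at 204 mm, upright in a dark foot 70 x 130 x 20 mm. Picture side (+x), roughly facing the camera's side: yellow sky, terracotta castle, green roofs and hill; bare pale back (-x) towards the mirror. Left or right of the line from mirror to camera, 20 to 28 cm from the mirror. Loose. Origin: on the bench under the slab's centre; y: width.
- mark (a point): The red maker's button on the back of the castle panel: a domed disc 28 mm across, 10 mm proud; this point is the crown of its dome, 19 mm behind the panel's origin (-x side), mid-width, 125 mm above the bench.
- other_panel: A second panel of the same size with grey sky, blue water and a small sailing boat, and no button on its back, on the other side of the line to the camera. Loose; origin as the castle panel's.
- paint_bottle: Squeeze bottle of brown paint, 42 mm across, 125 mm tall, standing beside or behind the mirror. Loose. Origin: centre of its underside.
- brush_jar: White ceramic jar with three brushes, 72 mm across, 85 mm tall (172 mm with the brushes), standing beside or behind the mirror. Loose. Origin: centre of its underside.

How it is judged:
By the outcome, as a careful person would: the job done as asked, in the order asked, and still so for the second after the job is handed in, while the arm keeps its last pose, push and grip.
It also fails if it takes over 32 s, if anything falls off the work surface, if the arm or the gripper's body presses on something with over 40 N, if the wrist force passes 120 N, or if a joint passes its speed limit or range.

## Robot

A 6-joint arm with a two-finger parallel gripper is mounted at the origin on the work surface. World frame = base frame: x ahead of the robot, y to its left, z up, the work surface at z = 0. Lengths are in m, angles in rad, forces in N, time in s.
With the tool pointing down it reaches from about 0.375 to 0.9 m from the base axis. Payload 3.1 kg.
Tool frame: the origin (TCP) lies midway between the tips of the shut fingers; the grasp point (between the pads) lies 19 mm behind it (manip.hold_point_z is the distance from the TCP to the grasp point, in m); z points along the fingers, y is the direction in which the jaws open and shut (so a half turn about z gives the same grasp; the last joint's range is limited). The gripper opens to 85 mm and grips with 20 to 120 N. Pads are 22 mm wide; open, the fingers measure 114 mm over their backs; the gripper's body (76 mm by 85 mm) begins 54 mm behind the grasp point. The pads swing forward as they close: fully open they stand 13 mm farther back than shut.
Start: joints at [0.967, 0.527, 1.433, -0, 1.181, -0.178], TCP at [0.258, 0.569, 0.231] pointing down, gripper open.
Joint ranges: [-3.08, 3.08], [-0.75, 2.2], [0.22, 2.44], [-1.43, 4.57], [0, 2.65], [-2.85, 2.85]. Speed limits (rad/s): [2.79, 2.79, 3.14, 3.14, 3.14, 3.14].

## Interface

Orientations are given as a unit quaternion [x, y, z, w].
In Python, from station import manip gives the robot as it stands.
- The arm moves only by the tool drive_tool, never from a script. Its argument "motion" is one flat list of numbers, 7 for each row, row after row: the shift along the tool's x, y, z in mm, then the turn, a rotation vector about the tool's x, y, z in degrees, then the finger opening in mm, from 0 to 85.4. A call has 1 to 8 rows; each row is the pose to reach, as a shift and turn from the pose measured when the call began, along the tool's axes at that moment; what a row does not reach only later rows make up. A row lasts 1/8 s, in which the tool goes at most 62.5 mm and 10.7 degrees, less where a joint would pass 70% of its speed; a pose out of reach is approached as far as the arm can. A call with a gripper value outside its range is refused whole. The fingers move at their own pace and stop on an object; "force" is the grip in N (left out, the last holds). Time passes only in rows, so rows that repeat a pose let the fingers close. It gives the time, the measured TCP pose, the force and the opening at its end, in the units of the state.
- manip.sense(): the state, without advancing time (a new reading comes with each control period).
- manip.snapshot(name): name is "scene" or "side" or "wrist"; returns a dict with "color" (480x640x3 uint8, red, green, blue), "fx", "fy", "cx", "cy" (pixels), "view" (4x4, takes a point from world to camera coordinates). Camera axes: x right, y up, looking along -z (the intrinsics and any distortion apply to the point x, -y, -z); pixel columns grow to the right and rows downward; lengths in m; the calibration is good to about 2 mm. A picture is of the moment at which its call begins. There is no depth.
- manip.sign_off(): hands the job in, once; it reports no verdict.
The state is a dict: "t": time; "q": joint angles; "qd": joint speeds; "tau": joint torques, N m; "tcp_pos": TCP position; "tool_rot": TCP orientation; "force": force on the tool from outside, world axes, zero at the start; "ft_torque": the same for the moment, N m; "finger_gap": opening from 0.0 (shut) to 1.0 (fully open).
Only numpy, scipy, OpenCV 4.12 (cv2) and the standard library are available. Lean on these libraries where they do the work, as an engineer would, in place of code of your own. Each camera call takes 0.05 s, during which the arm holds its last target.

## Working session

There is one attempt and no reset: what is moved stays moved. The work goes in short steps, Python scripts to look and compute and a tool call to move; the robot and the scene stay as the last step left them, time stands still between calls to the robot, and variables do not carry over. Pictures are saved under pics/ and viewed, and the job is handed in when it is done.

Besides the shell and the picture viewer there is one more tool, called after "Request:" as a command line: name --argument value ..., lists and objects as JSON in quotes. drive_tool: Moves the arm, as the interface text tells. Its arguments: {"type":"object","properties":{"motion":{"type":"array","items":{"type":"number"}},"force":{"type":"number"}},"required":["motion"]}

```bash
mkdir -p pics; cat > h.py <<'E'
import numpy as np, cv2, json, pickle
from station import manip
def snap(n,name):
    s=manip.snapshot(n); pickle.dump(s,open(f'pics/{name}.pkl','wb'))
    cv2.imwrite(f'pics/{name}.png',cv2.cvtColor(s['color'],cv2.COLOR_RGB2BGR)); return s
def load(name): return pickle.load(open(f'pics/{name}.pkl','rb'))
def ray(s,u,v):
    V=np.array(s['view']); R=V[:3,:3]; t=V[:3,3]
    d=np.array([(u-s['cx'])/s['fx'],-(v-s['cy'])/s['fy'],-1.])
    d=R.T@d; return -R.T@t, d/np.linalg.norm(d)
def onz(s,u,v,z):
    o,d=ray(s,u,v); return o+d*(z-o[2])/d[2]
def proj(s,p):
    V=np.array(s['view']); c=V[:3,:3]@np.array(p)+V[:3,3]
    return s['cx']-s['fx']*c[0]/c[2], s['cy']+s['fy']*c[1]/c[2]
def tri(s1,a,s2,b):
    o1,d1=ray(s1,*a);o2,d2=ray(s2,*b)
    A=np.stack([d1,-d2],1);k=np.linalg.lstsq(A,o2-o1,rcond=None)[0]
    p,q=o1+d1*k[0],o2+d2*k[1]; return (p+q)/2,np.linalg.norm(p-q)
E
python3 - <<'E'
from h import *
for n in ['scene','side','wrist']:
    s=snap(n,n+'0'); print(n,[k for k in s],s['fx'],s['cx'],s['cy'],ray(s,320,240))
print(manip.sense(), manip.hold_point_z)
E
```

```text
scene ['color', 'fx', 'fy', 'cx', 'cy', 'view'] 501.3828014637314 317.7091779425802 228.34687175203914 (array([ 1.21011777, -0.15724235,  0.89920902]), array([-0.60161044,  0.20240138, -0.77272153]))
side ['color', 'fx', 'fy', 'cx', 'cy', 'view'] 591.5917074651234 317.39379556397586 243.4192223389628 (array([0.48347461, 0.87410967, 0.71644554]), array([ 0.08685665, -0.82403335, -0.5598437 ]))
wrist ['color', 'fx', 'fy', 'cx', 'cy', 'view'] 392.87028641781916 325.8433999959024 238.66901332467648 (array([0.19488061, 0.5984349 , 0.37308878]), array([ 0.24801337, -0.1313272 , -0.9598138 ]))
{'t': 0.15, 'q': array([ 9.66489391e-01,  5.28323003e-01,  1.43362517e+00, -6.57175516e-06,
        1.18136583e+00, -1.78531611e-01]), 'qd': array([-0.00175538, -0.00398545, -0.00410947, -0.00019361, -0.001091  ,
       -0.00018895]), 'tau': array([ 3.85086923e-05, -4.42743874e+01, -1.78276134e+01, -2.55002078e-04,
        5.56988292e-03, -7.32258457e-06]), 'tcp_pos': array([0.2578172 , 0.56874265, 0.23050969]), 'tool_rot': array([ 2.11281950e-01,  9.77424778e-01, -7.96741049e-04, -3.25539551e-04]), 'force': array([-0.03320513,  0.64742361,  0.09967891]), 'ft_torque': array([ 0.00182962, -0.04546047,  0.00754752]), 'finger_gap': 1.0011880826885105} 0.0187
```

View pics/scene0.png

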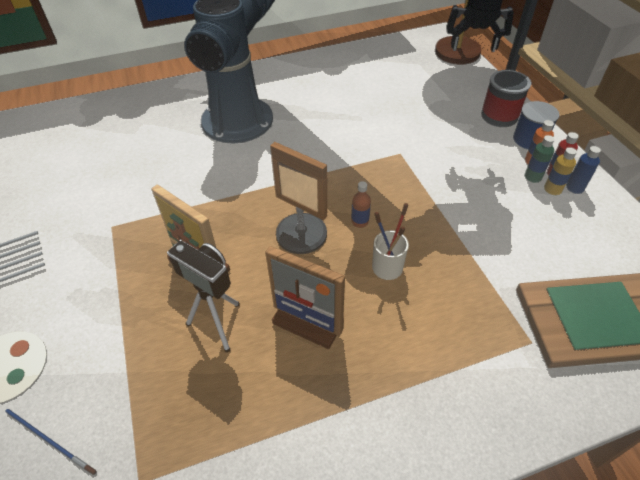

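View pics/side0.png

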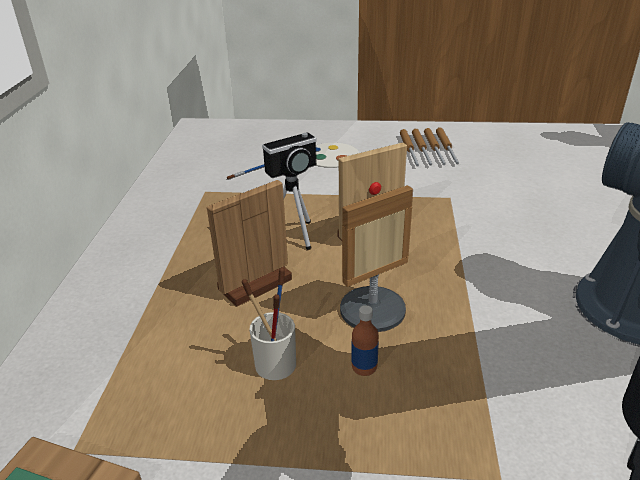

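View pics/wrist0.png

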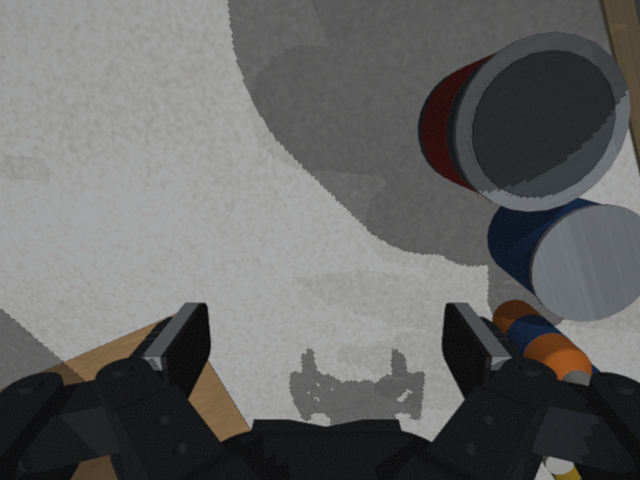

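```bash
python3 - <<'E'
from h import *
a=cv2.imread('pics/scene0.png')[130:360,110:430]; cv2.imwrite('pics/za.png',cv2.resize(a,None,fx=2.5,fy=2.5,interpolation=cv2.INTER_CUBIC))
a=cv2.imread('pics/side0.png')[120:390,200:440]; cv2.imwrite('pics/zb.png',cv2.resize(a,None,fx=2.2,fy=2.2,interpolation=cv2.INTER_CUBIC))
E
```

```text
(no output)
```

View pics/za.png

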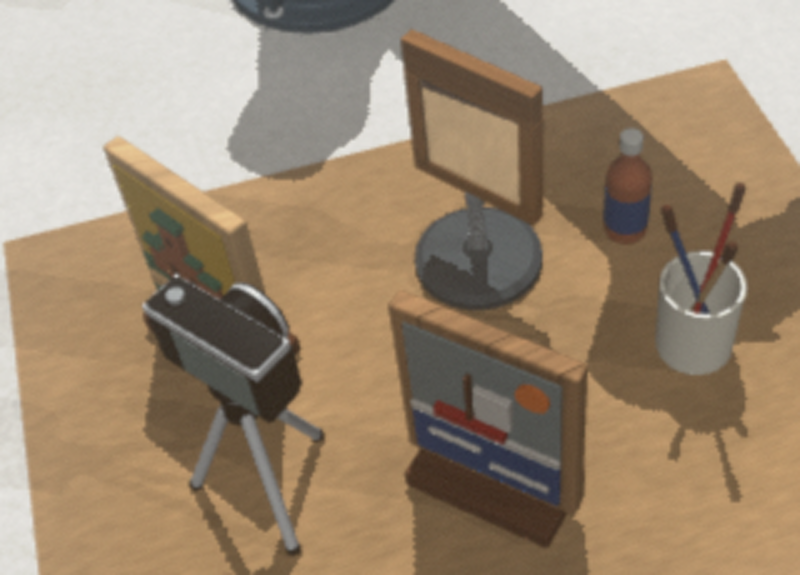

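View pics/zb.png

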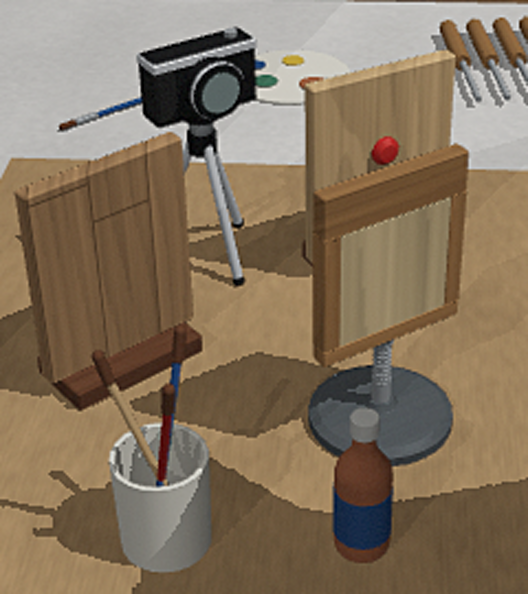

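```bash
python3 - <<'E'
from h import *
sc,si=load('scene0'),load('side0')
def comps(s,mask,minA,name):
    n,l,st,c=cv2.connectedComponentsWithStats(mask.astype(np.uint8))
    for i in range(1,n):
        if st[i,4]>minA: print(name,st[i],c[i].round(1))
    return l
im=si['color'].astype(int);r,g,b=im[...,0],im[...,1],im[...,2]
comps(si,(r>130)&(g<70)&(b<70),20,'red')
for s,n,(x0,y0,x1,y1) in [(sc,'scene',(265,205,335,260)),(si,'side',(330,275,415,335))]:
    hs=cv2.cvtColor(s['color'],cv2.COLOR_RGB2HSV).astype(int)
    im=s['color'].astype(int)
    m=(im[...,2]>=im[...,0]-3)&(im.sum(2)<330); 
    m2=np.zeros_like(m);m2[y0:y1,x0:x1]=m[y0:y1,x0:x1]
    comps(s,m2,30,n); 
    v=s['color'][y0:y1,x0:x1][...,::-1].copy(); v[m[y0:y1,x0:x1]]=v[m[y0:y1,x0:x1]]//2+np.array([0,127,0],np.uint8)
    cv2.imwrite(f'pics/m_{n}.png',cv2.resize(v,None,fx=6,fy=6,interpolation=0))
v=si['color'][125:185,255:330][...,::-1]; cv2.imwrite('pics/lensz.png',cv2.resize(v,None,fx=9,fy=9,interpolation=cv2.INTER_CUBIC))
v=si['color'][180:300,330:420][...,::-1]; cv2.imwrite('pics/headz.png',cv2.resize(v,None,fx=5,fy=5,interpolation=cv2.INTER_CUBIC))
v=sc['color'][140:225,265:335][...,::-1]; cv2.imwrite('pics/headsc.png',cv2.resize(v,None,fx=7,fy=7,interpolation=cv2.INTER_CUBIC))
E
```

```text
red [370 182  11  12  84] [375.3 187. ]
scene [278 215  25  25 327] [289.7 226.1]
scene [299 214  27  35 580] [313.1 230.4]
side [ 340  275   66   57 2100] [373.3 306.4]
```

View pics/lensz.png

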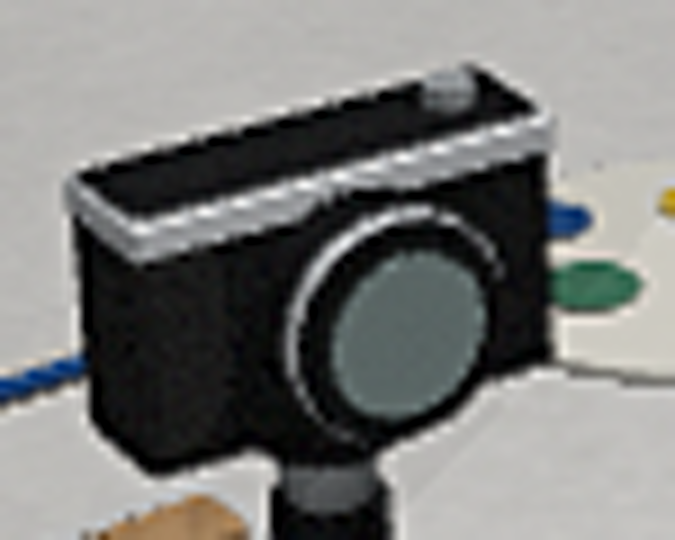

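View pics/headz.png

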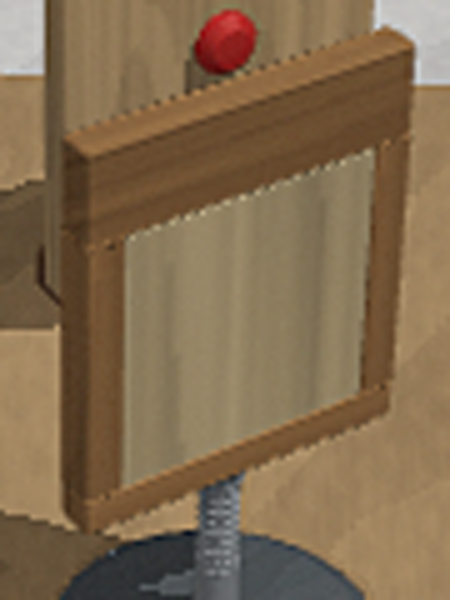

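View pics/headsc.png

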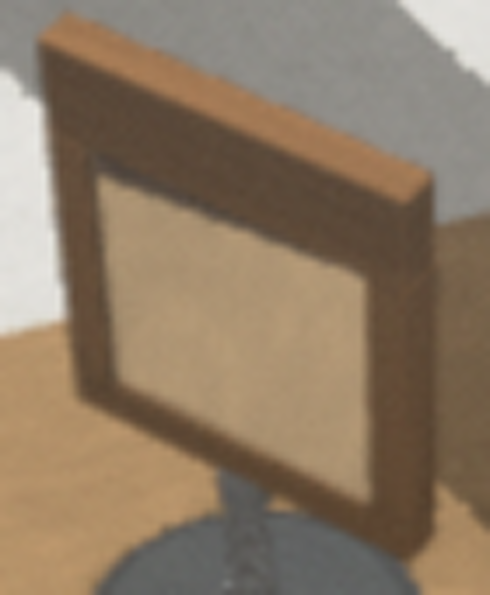

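View pics/m_scene.png

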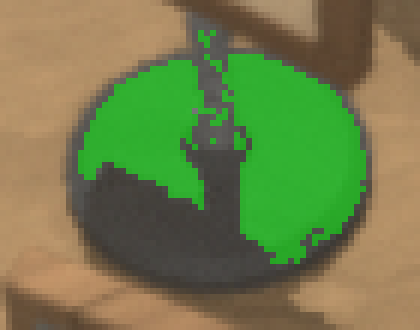

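View pics/m_side.png

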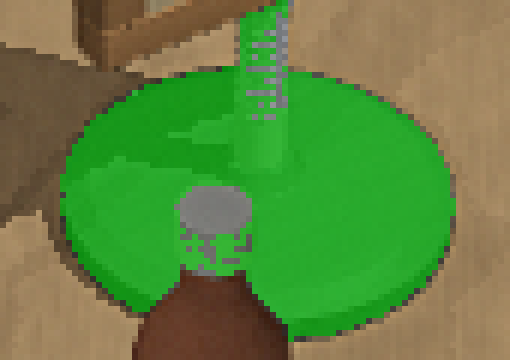

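```bash
python3 - <<'E'
from h import *
sc,si=load('scene0'),load('side0')
f=lambda u,v,k,x,y:((u+.5)/k-.5+x,(v+.5)/k-.5+y)
S=[f(*p,5,330,180) for p in [(86,158),(412,45),(65,142),(385,28)]] #backL backR frontL frontR in side
C=[f(*p,7,265,140) for p in [(433,175),(68,12),(408,203),(40,38)]] # same physical
P=[];Q=[];T=[]
for a,b in zip(S,C):
    p,q=onz(si,*a,.241),onz(sc,*b,.241); t,e=tri(si,a,sc,b); P.append(p);Q.append(q);T.append(t); print(p.round(4),q.round(4),t.round(4),round(e,4))
for X in (P,Q,T):
    X=np.array(X); c=X.mean(0); d1=X[0]-X[1]; d2=X[2]-X[3]; th=X[2:].mean(0)-X[:2].mean(0)
    d=d1/np.linalg.norm(d1)+d2/np.linalg.norm(d2); n=np.array([d[1],-d[0]]); n/=np.linalg.norm(n); n*=np.sign(n@th[:2])
    print('centre',c.round(4),'len',np.linalg.norm(d1),np.linalg.norm(d2),'th',np.linalg.norm(th),'normal',n,np.degrees(np.arctan2(n[1],n[0])),'axis',c[:2]+n*.005)
lens=onz(si,*f(409,333,9,255,125),.197); print('lens',lens)
print('button',onz(si,375.3,187.0,.125))
# foot: base of rim left/right extents
for z in (0.0,.01,.015): print('foot',z,[onz(s,*f((x0+x1)/2,y,6,*o),z).round(4) for s,x0,x1,y,o in [(sc,68,370,172,(265,205)),(si,60,455,204,(330,275))]], )
E
```

```text
[0.5231 0.0929 0.241 ] [0.5232 0.0905 0.241 ] [0.5228 0.0909 0.2401] 0.0009
[0.4206 0.0164 0.241 ] [0.4197 0.0149 0.241 ] [0.4201 0.0151 0.2407] 0.0011
[0.5301 0.0837 0.241 ] [0.5315 0.0801 0.241 ] [0.5301 0.0807 0.2394] 0.0004
[0.429  0.0053 0.241 ] [0.4281 0.004  0.241 ] [0.4286 0.0042 0.2408] 0.001
centre [0.4757 0.0496 0.241 ] len 0.12789541278619637 0.1279207645743365 th 0.012750117038240805 normal [ 0.60549491 -0.79584918] -52.73553629315008 axis [0.47869813 0.04558462]
centre [0.4756 0.0474 0.241 ] len 0.12813526937670847 0.12838001882297667 th 0.013519344155579973 normal [ 0.59100106 -0.80667078] -53.771921441123496 axis [0.47856997 0.04335177]
centre [0.4754 0.0477 0.2403] len 0.12764462305628518 0.12714095152653676 th 0.013141133623720264 normal [ 0.59796885 -0.80151934] -53.2754344579712 axis [0.47841292 0.04370254]
lens [ 0.62768346 -0.16067731  0.197     ]
button [ 0.47952234 -0.1959295   0.125     ]
foot 0.0 [array([0.4753, 0.0435, 0.    ]), array([0.4778, 0.0386, 0.    ])]
foot 0.01 [array([0.4835, 0.0412, 0.01  ]), array([0.4778, 0.0503, 0.01  ])]
foot 0.015 [array([0.4876, 0.0401, 0.015 ]), array([0.4779, 0.0561, 0.015 ])]
```

```bash
cat >> h.py <<'E'
from scipy.spatial.transform import Rotation as Ro
def down(psi): # tool y at world angle psi deg, z down
    y=np.array([np.cos(np.radians(psi)),np.sin(np.radians(psi)),0]); z=np.array([0,0,-1.])
    return np.stack([np.cross(y,z),y,z],1)
def delta(pos,psi):
    s=manip.sense(); R=Ro.from_quat(s['tool_rot']); 
    d=R.inv().apply(np.array(pos)-s['tcp_pos'])*1e3; r=(R.inv()*Ro.from_matrix(down(psi))).as_rotvec(degrees=True)
    y=R.as_matrix()[:,1]
    print('now',s['tcp_pos'].round(4),'psi',np.degrees(np.arctan2(y[1],y[0])).round(2),'q6',s['q'][5].round(3),'gap',s['finger_gap'],'F',s['force'].round(1),'t',s['t'])
    print('shift mm',d.round(1),'rot deg',r.round(2))
E
python3 - <<'E'
from h import *
delta([.4755,.048,.34],126.5)
delta([.4755,.048,.34],65.6)
E
```

```text
now [0.2578 0.5687 0.2305] psi 65.61 q6 -0.179 gap 1.0011880826885105 F [-0.   0.6  0.1] t 0.15
shift mm [-413.3 -384.5 -109. ] rot deg [ -0.08  -0.07 -60.89]
now [0.2578 0.5687 0.2305] psi 65.61 q6 -0.179 gap 1.0011880826885105 F [-0.   0.6  0.1] t 0.15
shift mm [-413.3 -384.5 -109. ] rot deg [-0.1  -0.02  0.01]
```

Request:
drive_tool --motion '[0,0,-62,0,0,0,85,0,0,-109,0,0,-10,85,-45,-42,-109,0,0,-20,85,-90,-84,-109,0,0,-30,85,-140,-130,-109,0,0,-40,85,-185,-172,-109,0,0,-50,85,-230,-214,-109,0,0,-61,85,-275,-256,-109,0,0,-61,85]' --force 30

```text
t: 1.15
tcp_pos: [0.3952, 0.2396, 0.3398]
tool_rot: [-0.316, 0.949, -0.0, -0.001]
force: [1.0, -0.2, -0.3]
finger_gap: 0.995
```

```bash
python3 - <<'E'
from h import *
delta([.4755,.048,.34],126.5)
E
```

```text
now [0.3952 0.2396 0.3398] psi 126.79 q6 -1.91 gap 0.9952769740379223 F [ 1.  -0.2 -0.3] t 1.15
shift mm [  50.4 -201.5    0. ] rot deg [-0.03 -0.07  0.29]
```

Request:
drive_tool --motion '[12,-50,0,0,0,0,85,25,-100,0,0,0,0,85,38,-150,0,0,0,0,85,50,-201.5,0,0,0,0.3,85,50,-201.5,0,0,0,0.3,85,50,-201.5,0,0,0,0.3,85]'

```text
t: 1.9
tcp_pos: [0.4753, 0.0484, 0.3396]
tool_rot: [-0.313, 0.95, 0.0, -0.001]
force: [0.3, 0.6, -0.4]
finger_gap: 0.998
```

```bash
python3 - <<'E'
from h import *
delta([.4755,.048,.2105],126.5)
for n in ['side','wrist','scene']: snap(n,n+'1')
E
```

```text
now [0.4753 0.0484 0.3396] psi 126.45 q6 -2.339 gap 0.9976781011384486 F [ 0.3  0.6 -0.4] t 1.9
shift mm [ -0.2  -0.6 129.1] rot deg [ 0.05 -0.11 -0.05]
```

View pics/wrist1.png

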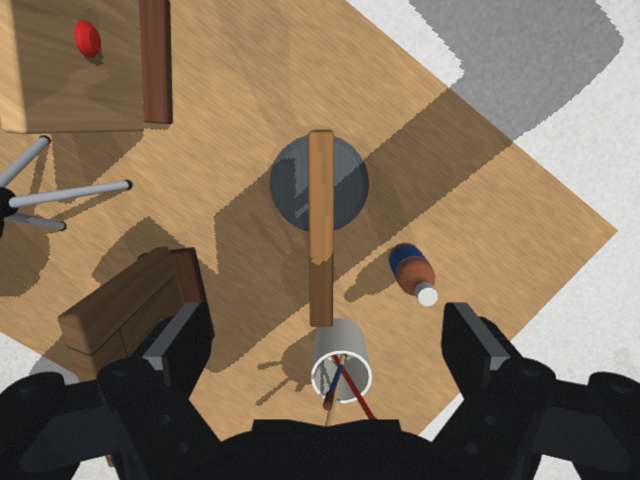

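View pics/side1.png

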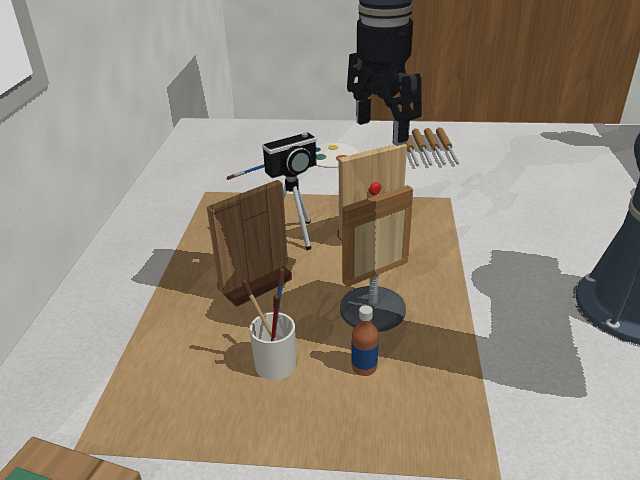

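```bash
python3 - <<'E'
from h import *
w,si=load('wrist1'),load('side1')
im=w['color'].astype(int);m=(im[...,0]>130)&(im[...,1]<70)&(im[...,2]<70)
n,l,st,c=cv2.connectedComponentsWithStats(m[:120].astype(np.uint8)); i=1+np.argmax(st[1:,4]); print(st[i],c[i])
p=onz(w,*c[i],.125); print('button wrist',p, 'tri',tri(w,c[i],si,(375.3,187.0)))
C=[(309.5,130),(333,130),(310,326),(332,326)]
P=np.array([onz(w,u,v,.241) for u,v in C]);print(P.round(4)); 
d=P[1]+P[0]-P[2]-P[3]; print('rail mid',P.mean(0),'len',np.linalg.norm(d)/2,'normal deg',np.degrees(np.arctan2(d[1],d[0])))
v=w['color'][100:350,270:370][...,::-1]; cv2.imwrite('pics/railw.png',cv2.resize(v,None,fx=2.4,fy=2.4,interpolation=0))
v=w['color'][0:80,40:140][...,::-1]; cv2.imwrite('pics/btw.png',cv2.resize(v,None,fx=6,fy=6,interpolation=0))
# ellipse of foot
print('foot',[onz(w,319,182.5,z) for z in (0,.012)])
E
```

```text
[ 75  20  18  33 449] [82.93986637 35.55233853]
button wrist [ 0.4811824  -0.19607639  0.125     ] tri (array([ 0.48029866, -0.19560232,  0.12543899]), np.float64(0.0016139512818658976))
[[0.4273 0.0013 0.241 ]
 [0.419  0.0125 0.241 ]
 [0.5316 0.0771 0.241 ]
 [0.5227 0.0891 0.241 ]]
rail mid [0.4751531  0.04498654 0.241     ] len 0.12896418858206452 normal deg -143.75077306664693
foot [array([0.47812162, 0.04039486, 0.        ]), array([0.47667227, 0.0395864 , 0.012     ])]
```

View pics/railw.png

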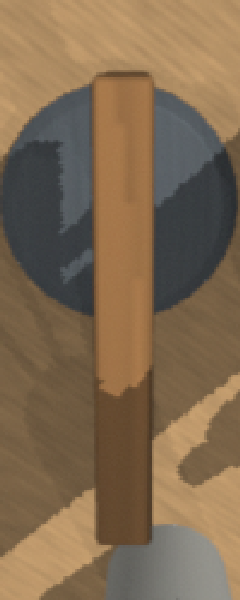

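View pics/btw.png

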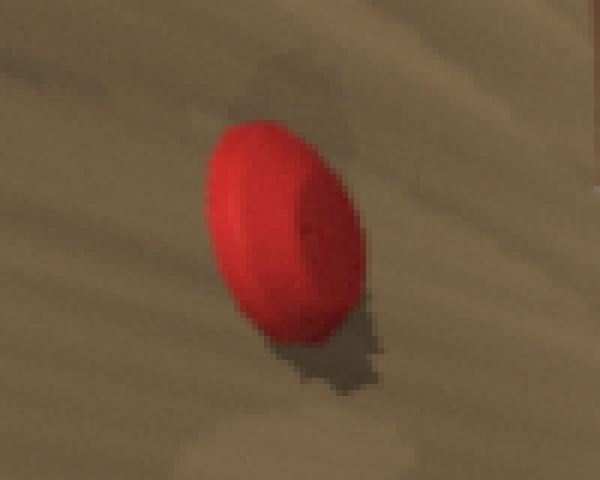

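```bash
python3 - <<'E'
from h import *
w,si=load('wrist1'),load('side1')
im=si['color'].astype(int);r,g,b=im[...,0],im[...,1],im[...,2]
m=(r>70)&(g<0.4*r)&(b<0.4*r); m[:170]=0;m[205:]=0;m[:,:350]=0;m[:,400:]=0
ys,xs=np.nonzero(m);print(xs.min(),xs.max(),ys.min(),ys.max(),xs.mean(),ys.mean())
a=((xs.min()+xs.max())/2,(ys.min()+ys.max())/2)
im=w['color'].astype(int);r,g,b=im[...,0],im[...,1],im[...,2]
m=(r>70)&(g<0.4*r)&(b<0.4*r); m[80:]=0;m[:,140:]=0
ys,xs=np.nonzero(m);print(xs.min(),xs.max(),ys.min(),ys.max(),xs.mean(),ys.mean())
bb=((xs.min()+xs.max())/2,(ys.min()+ys.max())/2)
t,e=tri(w,bb,si,a);print(t,e,onz(w,*bb,.125),onz(si,*a,.125))
# panel foot long edge top z=.02, slab top edge z=.204 from side: corners
P=[onz(w,*p,.02) for p in [(172,0),(172,123),(146,123),(146,1)]];print(np.round(P,4))
d=P[0]-P[1];print('foot edge deg',np.degrees(np.arctan2(d[1],d[0])))
A,B=onz(si,339,165,.204),onz(si,405,145,.204);print(A,B,np.linalg.norm(A-B),np.degrees(np.arctan2(*(B-A)[[1,0]])))
delta([.4753,.0467,.2105],126.3)
E
```

```text
369 380 182 194 374.66964285714283 188.00892857142858
75 100 20 56 86.83449235048678 38.47844228094576
[ 0.48089842 -0.19258895  0.12441614] 0.0003996458353237305 [ 0.48059892 -0.19220853  0.125     ] [ 0.48109274 -0.19164976  0.125     ]
[[ 0.4135 -0.1967  0.02  ]
 [ 0.5203 -0.1341  0.02  ]
 [ 0.5378 -0.1577  0.02  ]
 [ 0.4304 -0.218   0.02  ]]
foot edge deg -149.6321054897948
[ 0.54979316 -0.13557745  0.204     ] [ 0.42292055 -0.22957428  0.204     ] 0.15789890596633674 -143.4661535946768
now [0.4751 0.0494 0.34  ] psi 126.6 q6 -2.339 gap 0.9929188608555074 F [ 0.   0.3 -0.5] t 2.05
shift mm [  1.3  -2.3 129.5] rot deg [-0.   -0.08  0.3 ]
```

Request:
drive_tool --motion '[1,-2,40,0,0,0.3,85,1.3,-2.3,85,0,0,0.3,85,1.3,-2.3,120,0,0,0.3,60,1.3,-2.3,129.5,0,0,0.3,45,1.3,-2.3,129.5,0,0,0.3,35,1.3,-2.3,129.5,0,0,0.3,28,1.3,-2.3,129.5,0,0,0.3,28,1.3,-2.3,129.5,0,0,0.3,28]'

```text
t: 3.05
tcp_pos: [0.4758, 0.0466, 0.2113]
tool_rot: [-0.311, 0.95, -0.001, 0.0]
force: [0.1, 0.5, 0.7]
finger_gap: 0.323
```

```bash
python3 - <<'E'
from h import *
delta([.4753,.0467,.2105],126.3)
for n in ['side','wrist','scene']: snap(n,n+'2')
a=load('side2')['color'][100:260,280:480][...,::-1];b=load('scene2')['color'][90:250,200:400][...,::-1]
cv2.imwrite('pics/c2.png',np.hstack([cv2.resize(x,None,fx=2,fy=2) for x in (a,b)]))
E
```

```text
now [0.4758 0.0466 0.2113] psi 126.29 q6 -2.339 gap 0.323140587714052 F [0.1 0.5 0.7] t 3.05
shift mm [0.4 0.3 0.8] rot deg [-0.07 -0.01 -0.01]
```

View pics/c2.png

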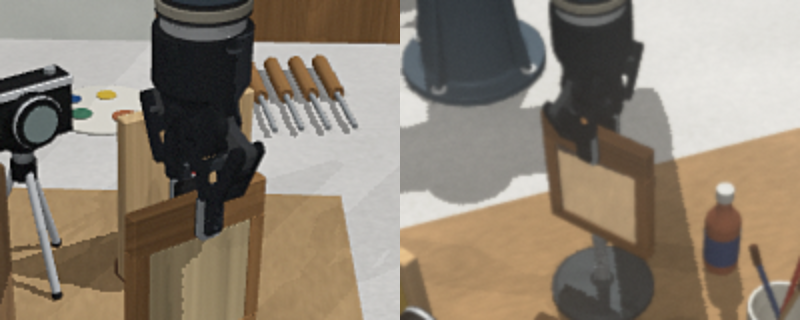

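View pics/wrist2.png

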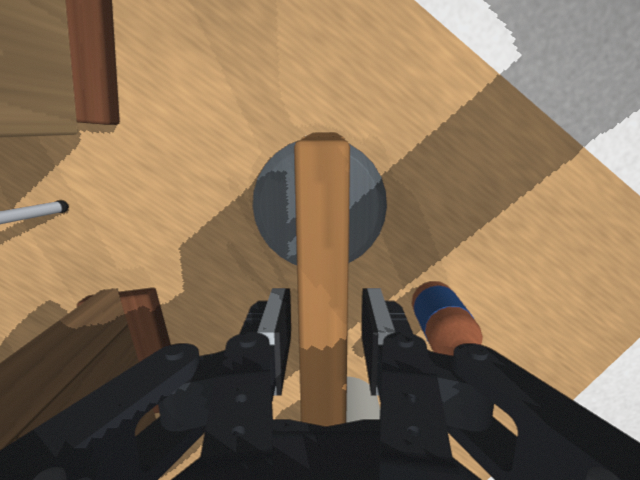

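Request:
drive_tool --motion '[0,0,-1.5,0,0,0,22,0,0,-1.5,0,0,0,18,0,0,-1.5,0,0,0,14,0,0,-1.5,0,0,0,10,0,0,-1.5,0,0,0,8,0,0,-1.5,0,0,0,8]' --force 35

```text
t: 3.95
tcp_pos: [0.4762, 0.0459, 0.2126]
tool_rot: [-0.311, 0.95, -0.001, 0.0]
force: [1.4, -4.8, 1.1]
finger_gap: 0.181
```

```bash
python3 - <<'E'
from h import *
delta([.4758,.0466,.2125],108.2)
s=manip.sense();print(s['ft_torque'])
w=snap('wrist','wrist3')
E
```

```text
now [0.4762 0.0459 0.2126] psi 126.3 q6 -2.339 gap 0.18104122195755906 F [ 1.4 -4.8  1.1] t 3.95
shift mm [-0.1  0.8  0.1] rot deg [-0.15 -0.02 18.1 ]
[-0.65946054 -0.05545458 -0.03301757]
```

View pics/wrist3.png

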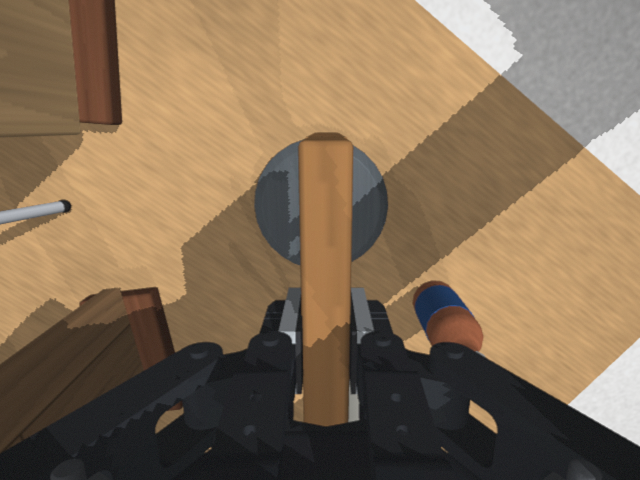

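```bash
python3 - <<'E'
from h import *
delta([.4777,.0467,.2126],108.1)
E
```

```text
now [0.4762 0.0459 0.2126] psi 126.3 q6 -2.339 gap 0.18279017977107154 F [ 1.9 -5.   2.1] t 4.0
shift mm [-1.7 -0.3 -0. ] rot deg [-0.14 -0.02 18.2 ]
```

Request:
drive_tool --motion '[-0.2,0,0,0,0,2.5,8,-0.5,0,0,0,0,5.5,8,-0.8,-0.1,0,0,0,8.5,8,-1.1,-0.1,0,0,0,11.5,8,-1.4,-0.2,0,0,0,14.5,8,-1.6,-0.3,0,0,0,17,8,-1.7,-0.3,0,0,0,18.2,8,-1.7,-0.3,0,0,0,18.2,8]'

```text
t: 5.0
tcp_pos: [0.4778, 0.0462, 0.2126]
tool_rot: [-0.157, 0.988, -0.002, 0.0]
force: [0.8, -4.8, 1.9]
finger_gap: 0.178
```

```bash
python3 - <<'E'
from h import *
delta([.4777,.0467,.2126],108.1)
for n in ['side','wrist','scene']: snap(n,n+'4')
a=load('side4')['color'][110:290,260:460][...,::-1];b=load('scene4')['color'][120:300,140:340][...,::-1]
cv2.imwrite('pics/c4.png',np.hstack([cv2.resize(x,None,fx=2,fy=2) for x in (a,b)]))
E
```

```text
now [0.4778 0.0462 0.2126] psi 108.11 q6 -2.02 gap 0.17757336829514012 F [ 0.8 -4.8  1.9] t 5.0
shift mm [-0.1  0.5 -0. ] rot deg [-0.19 -0.01  0.01]
```

View pics/c4.png

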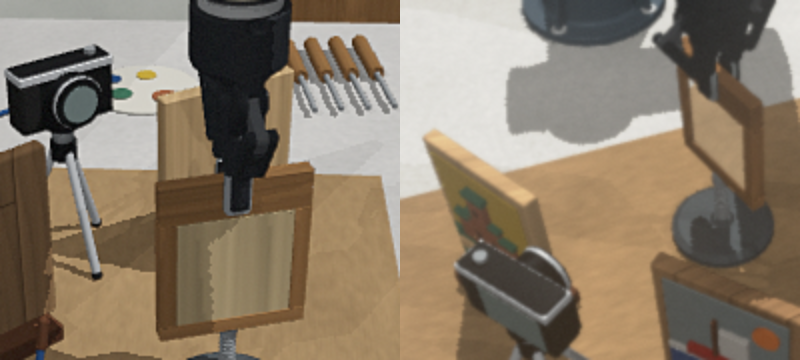

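View pics/wrist4.png

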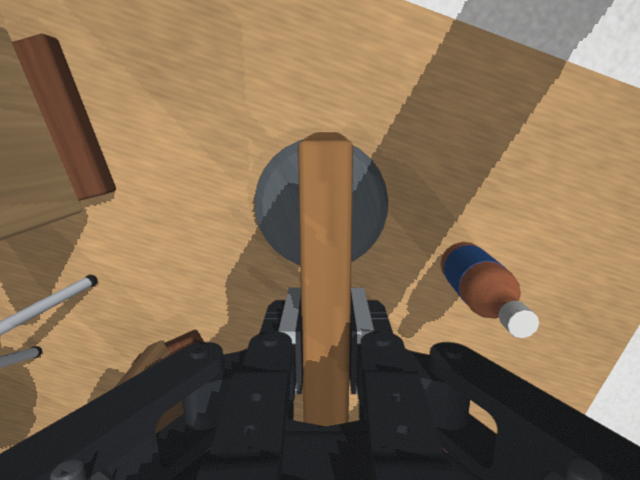

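```bash
python3 - <<'E'
from h import *
w,si,s0=load('wrist4'),load('side4'),load('side0')
f=lambda u,v:((u+.5)/2-.5+260,(v+.5)/2-.5+110)
# side back top edge corners
A,B=onz(si,*f(157,189),.241),onz(si,*f(312,173),.241); d=B-A
print('side rail edge',A,B,np.linalg.norm(d),np.degrees(np.arctan2(d[1],d[0]))+90)
P=[onz(w,u,v,.241) for u,v in [(299.5,141),(351.5,141),(301,410),(349.5,410)]]
for i in (0,1):
    d=P[i]-P[i+2]; print('wrist rail edge normal',np.degrees(np.arctan2(d[1],d[0]))+90)
E1,E2=onz(w,57,35,.02),onz(w,115,190,.02); d=E1-E2; print('panel foot edge',np.linalg.norm(d),np.degrees(np.arctan2(d[1],d[0]))+270, (E1+E2)/2)
print('lens',onz(si,*f(78,101),.197))
df=np.abs(si['color'].astype(int)-s0['color']).sum(2); print('changed cam/panel region', (df[130:260,205:330]>60).sum())
E
```

```text
side rail edge [0.53757798 0.07261427 0.241     ] [0.41556066 0.04118343 0.241     ] 0.12600049360386273 -75.55502200158335
wrist rail edge normal -72.62981577612092
wrist rail edge normal -71.29943961757635
panel foot edge 0.12361982094882634 120.75599639750953 [ 0.46601168 -0.16320568  0.02      ]
lens [ 0.63080981 -0.1662207   0.197     ]
changed cam/panel region 4443
```

```bash
python3 - <<'E'
from h import *
si,s0=load('side4'),load('side0')
print(np.abs(np.array(si['view'])-s0['view']).max(), si['fx']-s0['fx'])
for n in ('side0','side1','side2','side4'):
    s=load(n); im=s['color'].astype(int); r,g,b=[im[...,i] for i in range(3)]
    m=(abs(r-95)<30)&(g>r)&(b>=r)&(im.sum(2)>210)&(im.sum(2)<400); m2=np.zeros_like(m); m2[148:178,285:315]=m[148:178,285:315]
    k,l,st,c=cv2.connectedComponentsWithStats(m2.astype(np.uint8)); i=1+np.argmax(st[1:,4]); print(n,st[i],c[i],onz(s,*c[i],.197))
a=[x['color'][120:260,200:330][...,::-1] for x in (s0,si)]
d=np.clip(np.abs(a[0].astype(int)-a[1])*2,0,255).astype(np.uint8)
cv2.imwrite('pics/d4.png',np.hstack([cv2.resize(x,None,fx=2,fy=2) for x in a+[d]]))
v=si['color'][180:300,325:425][...,::-1]; cv2.imwrite('pics/head4.png',cv2.resize(v,None,fx=5,fy=5,interpolation=cv2.INTER_CUBIC))
E
```

```text
0.0 0.0
side0 [292 153  17  18 233] [299.87982833 161.75107296] [ 0.62781868 -0.15982447  0.197     ]
side1 [292 153  17  18 233] [299.86266094 161.7639485 ] [ 0.62784568 -0.15976754  0.197     ]
side2 [292 153  17  18 235] [299.84680851 161.69787234] [ 0.62791047 -0.16005073  0.197     ]
side4 [292 153  17  18 235] [299.84680851 161.69787234] [ 0.62791047 -0.16005073  0.197     ]
```

View pics/d4.png

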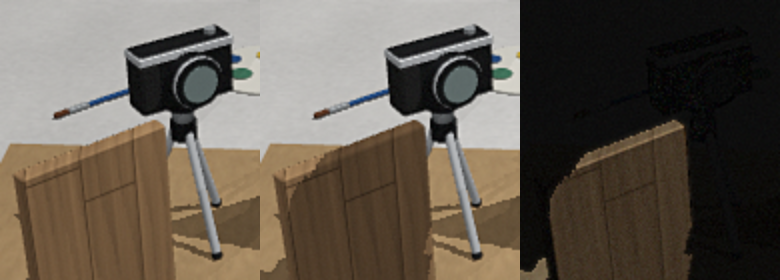

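View pics/head4.png

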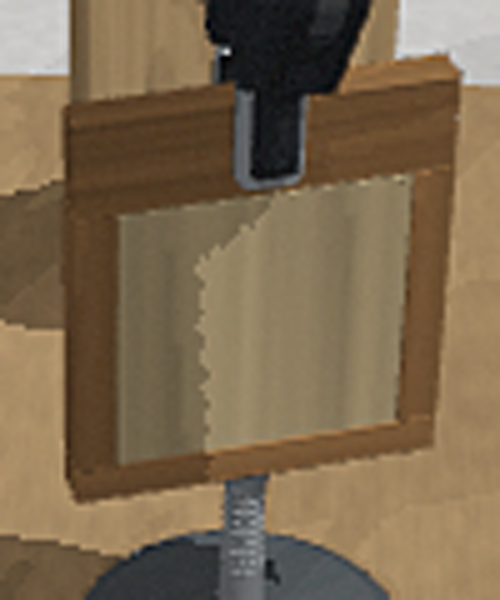

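```bash
python3 - <<'E'
from h import *
def run(n,ox,prs):
    s=load(n)
    f=lambda u,v:((u+.5)/5-.5+ox,(v+.5)/5-.5+180)
    for a,b,z in prs:
        A,B=onz(s,*f(*a),z),onz(s,*f(*b),z);d=B-A;print(n,z,np.linalg.norm(d).round(4),np.degrees(np.arctan2(d[1],d[0])).round(2)+90)
run('side0',330,[((92,532),(387,408),.09),((125,237),(375,150),.205),((123,488),(360,385),.105)])
run('side4',325,[((76,502),(432,443),.09),((118,215),(411,176),.205),((118,465),(397,422),.105)])
ax=np.array([.4792,.0419]); L=np.array([.6279,-.160]); M=np.array([.4783,-.1883])
for ax in (np.array([.4792,.0419]),np.array([.4785,.0435])):
  b=[np.degrees(np.arctan2(*(p-ax)[::-1])) for p in (L,M)]; print(b,sum(b)/2,np.linalg.norm(L-ax))
E
```

```text
side0 0.09 0.1276 -52.629999999999995
side0 0.205 0.0991 -54.31
side0 0.105 0.1033 -51.41
side4 0.09 0.1294 -71.38
side4 0.205 0.0988 -72.91
side4 0.105 0.0998 -72.24000000000001
[np.float64(-53.628234492173526), np.float64(-90.2240049471285)] -71.92611971965101 0.2507494765697428
[np.float64(-53.71565917789624), np.float64(-90.04943551794237)] -71.88254734791931 0.2524531837786959
```

Request:
drive_tool --motion '[0,0,0,0,0,0,8,0,0,0,0,0,0,8,0,0,0,0,0,0,8,0,0,0,0,0,0,8]'

```text
t: 5.65
tcp_pos: [0.4778, 0.0462, 0.2126]
tool_rot: [-0.157, 0.988, -0.002, 0.0]
force: [1.3, -4.6, 1.5]
finger_gap: 0.18
```

```bash
python3 - <<'E'
from h import *
delta([.4777,.0467,.2126],108.1); print(np.abs(manip.sense()['qd']).max())
manip.sign_off()
E
```

```text
now [0.4778 0.0462 0.2126] psi 108.12 q6 -2.02 gap 0.17960682955045423 F [ 1.3 -4.6  1.5] t 5.65
shift mm [-0.1  0.5 -0. ] rot deg [-0.19 -0.01  0.02]
0.0027508929850291364
the job is handed in; nothing more can be done
```

I pinched the mirror's top rail from above, keeping the finger tips about 7 mm above the glass. I then turned the mirror about 18° towards the castle panel and handed the job in at 5.65 s, still holding it.

**Angle:** The lens bears −53.6° from the mirror's axis and the button's crown −90.2°, so the mirror should face −71.9°. The gripper holds it at −71.9°. The wrist view of the rail edges averages −72.0°, and the side view's lower frame and glass-back edges give −71.4° to −72.9°. One rough corner reading in the side view gave −75.6°; I put that down to the corner being hard to pick out and went with the other readings. I couldn't see the camera's own picture, so the button being in the middle is worked out from these measurements.

**Grip and surroundings:** The fingers stopped at about 15 mm on the 16 mm rail and the arm was at rest, with about 5 N on the wrist. In the side view the lens stayed where it was, and the changes around the camera and the other panel were only the arm's shadow. I touched neither panel.

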